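Level the spring tilt table and bolt it down

TASK

Bring the spring-loaded tilt table back to level and lock it with its own slide bolt: first draw the orange bolt knob fully back so that the bolt clears the yellow keeper, then press the plate down until you feel it sit firmly on its rubber stops, and while holding it there slide the bolt fully home under the keeper's lip, then let go. Work by feel, for the stops are set a little differently each time: about 5 N on the stops is right, 15 N on them or against the keeper is too much. Leave the other things on the saw where they are.

Things in the scene. Friction and masses are not known exactly. Their poses are not given: they have to be found in the camera images.
- tilt_table: Tilt table fixed over the saw: plywood base 200 (x) by 200 (y) by 12 mm on levelling feet, straddling a batten. Origin: on the base's underside midway along its y, z up; its height over the saw, some 27 mm, varies between runs by a few mm. Its aluminium plate, 174 (x) by 160 (y) by 10 mm, hinges at the -x side; the free edge is at +x.
- plate (a joint): Tilt of the plate, rad: 0 = level; grows as the free (+x) edge rises. A spring holds it up at its limit, 0.34. Depending on the set bar it meets the rubber stops between -0.023 and +0.023. At the knob some 5 N of push starts it down and 8 N holds it near level; on the stops each further mm takes about 8 to 10 N more. More than 1.5 mm above the stops, the bolt meets the lip's side.
- bolt (a joint): Travel of the slide bolt, m: 0 = fully back (table's -y), 0.030 = fully home (+y), a stop at each end. Starts part-way out. About 1.5 N of friction; stays where left. With the plate down its nose reaches the keeper's lip at 0.014; if further out while the plate comes down, it lands on top of the lip.
- knob_top (a point): Centre of the top of the bolt's upright orange knob, 18 (x) by 16 (y) mm, which tilts with the plate. Plain for 30 mm below this point, then a 22 mm square collar; the plate's top is 42.5 mm below. With the plate level and the bolt at q it lies at (60, q, 102.5) mm in the tilt table's frame. Axes: x away from the hinge, y sliding direction, z normal to the plate.
- screwdriver: Bystander: yellow screwdriver, 175 mm long; origin at the centre of its underside.
- masking_tape: Bystander: roll of masking tape, 77 mm across, 25 mm high; origin at the centre of its underside.
- try_square: Bystander: try square, 75 by 145 mm; origin at the centre of its underside.
- sanding_block: Bystander: dark green sanding block, 90 by 83 by 46 mm; origin at the centre of its underside.
- hinge_mid (a point): Middle of the hinge axis, which runs along the table's y, level with the underside of the plate when that is level; at (-85, 0, 50) mm in the tilt table's frame. The slide bolt runs along y on top of the plate, 145 mm from this axis; its two guides, at y = -60 and +66 mm, stand 12 mm above the plate.
- stop_frame: Frame on the base under the plate's free edge; carries a yellow bar with the two black rubber stops (18 mm across) on which the plate rests when down, and with the yellow keeper at its +y end. The bar was set by hand: all these sit up to 3.5 mm higher or lower than nominal, together, which is not measured. Origin: on the base, at (66, 0, 12) mm in the tilt table's frame.
- keeper (a point): Nominal middle of the underside of the keeper's lip (36 x by 26 y by 11 mm thick), at (60, 101, 70) mm in the tilt table's frame; the true lip is up to 3.5 mm higher or lower, with the stops. The bolt (14 mm wide, 8 mm thick, square nose) goes below the lip, with 1.5 mm of room when the plate rests on the stops.

How it is judged (in metres and radians):
On the way, in this order (a step that is already met when the one before it is completed fails the run):
1. the bolt is drawn back while the plate is still up (value of joint bolt below 0.007 m and value of joint plate above 0.1 rad), for 0.1 s.
2. the plate is pressed onto its stops with the bolt still clear of the keeper (value of joint plate below 0.035 rad and value of joint bolt below 0.01 m and contact force between stop_frame and anything else above 2 N), for 0.2 s.
3. the bolt is slid home under the lip (value of joint plate below 0.045 rad and value of joint bolt above 0.025 m), for 0.1 s.
At the end, for the whole second after the job is handed in: the plate stays down level (within 0.045 rad) by itself, held by the bolt, which is home (25 mm or more of its 30 mm) under the keeper's lip, the robot clear of it (all of step 3 and value of joint plate above -0.04 rad and velocity of joint plate below 0.05 rad/s); the robot touches nothing.
It fails at once if the stops and the keeper together are loaded with more than 18 N (contact force between stop_frame and anything else above 18 N).
It fails at once if the screwdriver, tape, try square or sanding block is shifted by more than 25 mm (distance of any of screwdriver, masking_tape, try_square, sanding_block from where it was at the start of the episode above 0.025 m).
It also fails if it takes over 58 s, if anything falls off the work surface, if the arm or the gripper's body presses on something with over 40 N, if the wrist force passes 120 N, or if a joint passes its speed limit or range.

ROBOT

A 6-joint arm with a two-finger parallel gripper is mounted at the origin on a cart in front of the work surface, level with it; the furniture and walls round the work are solid. World frame = base frame: x ahead of the robot, y to its left, z up, the work surface at z = 0. Lengths are in mm, angles in rad, forces in N, time in s.
With the tool pointing down it reaches from about 275 to 750 mm from the base axis. Payload 10.2 kg.
Tool frame: the origin (TCP) lies at the very end of the fingers, on their centre line; the grasp point (between the pads) lies 19 mm behind it; z points along the fingers, y is the line along which they close (so a half turn about z gives the same grasp; the last joint's range is limited). The gripper opens to 85 mm and grips with 20 to 120 N. Pads are 22 mm wide; open, the fingers measure 114 mm over their backs; the gripper's body (76 mm by 85 mm) begins 54 mm behind the grasp point. The pads swing forward as they close: fully open they stand 13 mm farther back than shut.
Start: joints at [-1.401, 0.313, 1.498, -0, 1.331, -0.223], TCP at [200.946, -485.028, 231.294] pointing down, gripper open.
Joint ranges: [-2.94, 2.94], [-0.97, 2.17], [0.19, 2.56], [-1.23, 4.37], [0.02, 3.11], [-2.88, 2.88]. Speed limits (rad/s): [2.39, 2.39, 3.01, 3.14, 3.14, 3.14].

INTERFACE

Orientations are given as a unit quaternion [w, x, y, z].
In Python, from rig import monitor, eyes, job gives the robot as it stands. The module is installed in compiled form; this text tells all that it offers.
- The arm moves only by the tool send_rows, never from a script. Its argument "targets" is one flat list of numbers, 7 for each row, row after row: the turn, a rotation vector about the tool's x, y, z in degrees, then the shift along the tool's x, y, z in units of 60 mm (1.0 is 60 mm), then the opening, from -1 (shut) to 1 (fully open), so that 0 is half open. A call has 1 to 5 rows; each row shifts and turns the commanded pose from where the row before left it, along the tool's axes as they then stand; what a row does not reach is not made up. A row lasts 1/8 s, in which the tool goes at most 62.5 mm and 10.7 degrees, less where a joint would pass 70% of its speed; a pose out of reach is approached as far as the arm can. A call is refused whole if a number of a shift passes 1 or a number of a turn 10.7, either way. A call with a gripper value outside its range is refused whole. The fingers move at their own pace and stop on an object; "newtons" is the grip in N (left out, the last holds). Time passes only in rows, so rows that do not move let the fingers close. It gives the time, the measured TCP pose, the force, the opening and the grip force at its end, in the units of the state.
- monitor.sense(): the state, without advancing time (a new reading comes with each control period).
- eyes.capture(name): name is "scene" or "side" or "wrist"; returns a dict with "img" (480x640x3 uint8, red, green, blue), "K" (3x3 intrinsics, pixels), "distortion" ([k1, k2, p1, p2, k3] as OpenCV has them; the pictures are not rectified), "R" (3x3) and "t" (3): a world point X has camera coordinates R X + t. Camera axes: x right, y down, z forward; pixel columns grow to the right and rows downward; lengths in mm; the calibration is good to about 2 mm. A picture is of the moment at which its call begins. There is no depth.
- job.finish_job(): hands the job in; it is judged then, once.
The state is a dict: "time_s": time; "joints": joint angles; "dq": joint speeds; "tau": joint torques, N m; "eef_pos": TCP position; "ee_rot": TCP orientation; "force": force on the tool from outside, world axes, zero at the start; "wrist_torque": the same for the moment, N m; "grip_width": opening from 0.0 (shut) to 1.0 (fully open); "grip_force": force on a finger pad.
Only numpy, scipy, OpenCV 4.12 (cv2) and the standard library are available. Lean on these libraries where they do the work, as an engineer would, in place of code of your own. Each camera call takes 0.05 s, during which the arm holds its last target. There are 200 camera calls.

## Working session

There is one attempt and no reset: what is moved stays moved. The work goes in short steps, Python scripts to look and compute and a tool call to move; the robot and the scene stay as the last step left them, time stands still between calls to the robot, and variables do not carry over. Pictures are saved under pics/ and viewed, at most 10 in all, crops included, and the job is handed in when it is done.

Besides the shell and the picture viewer there is one more tool, called after ">>>" in YAML: its name, and indented under it one key for each argument. send_rows: Moves the arm, as the interface text tells. Its arguments: {"type":"object","properties":{"targets":{"type":"array","items":{"type":"number"}},"newtons":{"type":"number"}},"required":["targets"]}

```bash
mkdir -p pics
python3 - <<'E'
from rig import monitor, eyes, job
import cv2,pickle
s=monitor.sense();print(s)
d={}
for n in("scene","side"):
    c=eyes.capture(n);d[n]=c
    cv2.imwrite(f"pics/{n}0.png",c["img"][:,:,::-1])
pickle.dump(d,open("c0.pkl","wb"))
E
```

```text
{'time_s': 0.0, 'joints': array([-1.40141272e+00,  3.13466894e-01,  1.49846468e+00, -2.29234385e-05,
        1.33100862e+00, -2.23405325e-01]), 'dq': array([-0.00071835, -0.00031755, -0.00128341, -0.00060981, -0.00087095,
        0.00024535]), 'tau': array([-2.62642352e-04, -4.12263143e+01, -2.59743601e+01, -1.91439353e-04,
        4.08906824e-03,  3.61708018e-06]), 'eef_pos': array([ 200.88643824, -484.75339784,  230.71604733]), 'ee_rot': array([-6.73825902e-04,  9.80775760e-01,  1.95137015e-01,  7.06903838e-06]), 'force': array([-0.29324089,  1.03822999, -0.12485413]), 'wrist_torque': array([0.04849243, 0.01469651, 0.00401129]), 'grip_force': 0.0, 'grip_width': 1.000578968936495}
```

View pics/scene0.png

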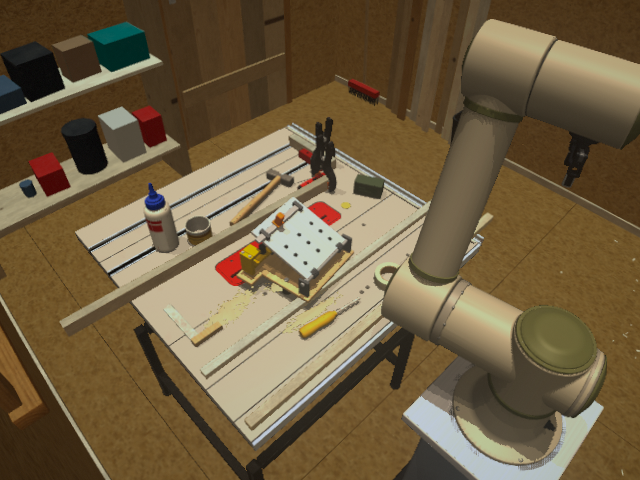

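View pics/side0.png

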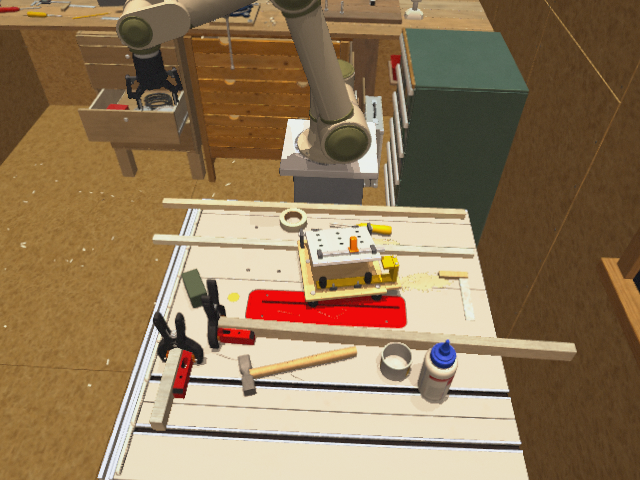

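The scene picture shows the table at about (300,240), with the orange knob at (280,217) and the yellow keeper at (250,260). In the side picture the knob is at (353,244) and the keeper at (388,268). The hinge side faces the robot and the keeper is on the robot's left.

```bash
cat > h.py <<'E'
import numpy as np,cv2,pickle
def ray(c,uv):
    p=cv2.undistortPoints(np.array([[uv]],float),c["K"],np.array(c["distortion"],float))[0,0]
    d=c["R"].T@np.array([p[0],p[1],1.]); return -c["R"].T@c["t"],d/np.linalg.norm(d)
def tri(cs,uvs):
    A=0;b=0
    rs=[ray(c,u) for c,u in zip(cs,uvs)]
    for o,d in rs:
        P=np.eye(3)-np.outer(d,d);A=A+P;b=b+P@o
    X=np.linalg.solve(A,b)
    return X,[float(np.linalg.norm((np.eye(3)-np.outer(d,d))@(X-o))) for o,d in rs]
def onz(c,uv,z):
    o,d=ray(c,uv);return o+d*(z-o[2])/d[2]
def proj(c,X):
    return cv2.projectPoints(np.array(X,float).reshape(-1,1,3),cv2.Rodrigues(c["R"])[0],np.array(c["t"],float),c["K"],np.array(c["distortion"],float))[0][:,0]
def blobs(img,lo,hi,roi,mn=15):
    x0,y0,x1,y1=roi;m=cv2.inRange(cv2.cvtColor(img,cv2.COLOR_RGB2HSV),lo,hi);k=np.zeros_like(m);k[y0:y1,x0:x1]=m[y0:y1,x0:x1]
    n,_,s,c=cv2.connectedComponentsWithStats(k)
    return [(s[i].tolist(),c[i].round(1).tolist()) for i in range(1,n) if s[i][4]>=mn]
E
python3 - <<'E'
from h import *
d=pickle.load(open("c0.pkl","rb"))
R={"scene":(220,180,370,310),"side":(285,215,410,310)}
ims=[]
for n in R:
    c=d[n];x0,y0,x1,y1=R[n]
    print(n,"cam",(-c["R"].T@c["t"]).round())
    print(" orange",blobs(c["img"],(5,170,120),(15,255,255),R[n]))
    print(" yellow",blobs(c["img"],(18,170,90),(32,255,255),R[n]))
    ims.append(cv2.resize(c["img"][y0:y1,x0:x1,::-1],(400*1,int((y1-y0)*400/(x1-x0))),interpolation=cv2.INTER_CUBIC))
h=max(i.shape[0] for i in ims)
cv2.imwrite("pics/crop.png",np.hstack([cv2.copyMakeBorder(i,0,h-i.shape[0],0,0,0) for i in ims]))
E
```

```text
scene cam [-29. 588. 933.]
 orange [([277, 215, 7, 4, 15], [280.2, 216.8]), ([239, 250, 4, 19, 20], [240.2, 258.6])]
 yellow [([240, 244, 31, 31, 449], [251.5, 257.6])]
side cam [1441.   23. 1000.]
 orange [([348, 238, 10, 14, 83], [353.0, 244.8])]
 yellow [([358, 223, 9, 3, 24], [362.4, 224.1]), ([371, 224, 21, 11, 153], [381.4, 228.8]), ([370, 256, 29, 28, 431], [386.7, 270.7]), ([326, 276, 40, 12, 302], [345.4, 281.5]), ([316, 281, 5, 8, 26], [317.6, 284.7])]
```

View pics/crop.png

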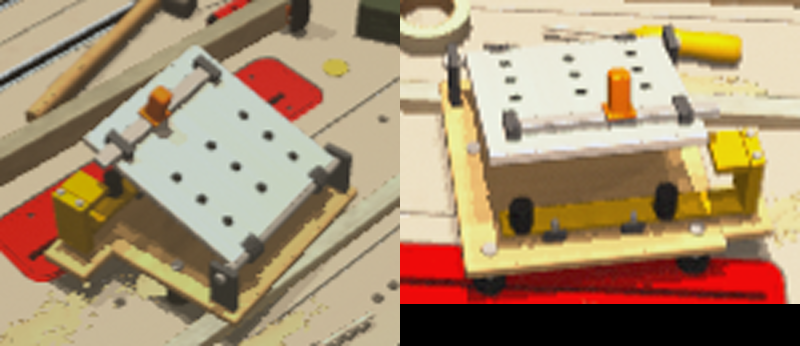

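Run:
```python
from h import *
d=pickle.load(open("c0.pkl","rb"));S,D=d["scene"],d["side"]
k=tri([S,D],[(280,214.8),(353.6,237.2)]);print("knob",k)
print("keepertop",tri([S,D],[(253,250.5),(389.7,259.7)]))
a=onz(S,(220+355/2.667,180+188/2.667),39);b=onz(S,(220+237/2.667,180+318/2.667),39)
e=onz(D,(285+66/3.2,215+275/3.2),39);g=onz(D,(285+43/3.2,215+82/3.2),39)
print("base -x-y",a,"-x+y",b,"side: +x-y",e,"-x-y",g, np.linalg.norm(a-b),np.linalg.norm(e-g))
v=b-a;print("yaw from hinge edge",np.degrees(np.arctan2(-v[0],v[1])));v=e-g;print("yaw from -y edge",np.degrees(np.arctan2(v[1],v[0])))
```

```text
knob (array([622.63766869,  71.61063849, 174.01565241]), [0.25637972287298244, 0.25637972287300476])
keepertop (array([627.38448201, 158.63102983, 109.63877875]), [2.97915608141684, 2.9791560814168494])
base -x-y [508.09283913 -68.93934108  39.        ] -x+y [471.38199152 120.5941664   39.        ] side: +x-y [708.51090837 -34.53327609  39.        ] -x-y [510.25079168 -67.01421395  39.        ] 193.05604571988474 200.90317367634864
yaw from hinge edge 10.961913162297952
yaw from -y edge 9.304108681129186
```

>>> send_rows:
  targets: [0, 0, 0, 0.4, -0.25, -0.5, 1, 0, 0, 0, 0.8, -0.5, -0.35, 1, 0, 0, 0, 0.8, -0.5, -0.35, 1, 0, 0, 0, 0.8, -0.5, -0.3, 1, 0, 0, 0, 0.8, -0.5, -0.2, 1]
  newtons: 40

```text
time_s: 0.72
eef_pos: [349.6, -276.0, 334.0]
ee_rot: [0.0, 0.981, 0.195, 0.0]
force: [0.1, -0.4, 0.0]
grip_width: 0.997
grip_force: 0.0
```

>>> send_rows:
  targets: [0, 0, 0, 0.8, -0.5, 0, 0.5, 0, 0, 0, 0.8, -0.5, 0, 0, 0, 0, 0, 0.8, -0.5, 0, 0, 0, 0, 0, 0.8, -0.5, 0, 0, 0, 0, 0, 0.8, -0.5, 0, 0]

```text
time_s: 1.35
eef_pos: [513.9, -45.4, 333.1]
ee_rot: [-0.0, 0.981, 0.195, -0.0]
force: [-0.0, -1.1, -0.5]
grip_width: 0.499
grip_force: 0.0
```

>>> send_rows:
  targets: [0, 0, 0, 0.8, -0.5, 0, 0, 0, 0, 0, 0.7, -0.4, 0, 0, 0, 0, 6.2, 0, 0, 0, 0, 0, 0, 6.2, 0, 0, 0, 0, 0, 0, 0, 0, 0, 0, 0]

```text
time_s: 1.98
eef_pos: [575.6, 37.2, 332.9]
ee_rot: [-0.0, 0.996, 0.089, -0.0]
force: [-0.6, 0.1, -0.9]
grip_width: 0.498
grip_force: 0.0
```

```bash
cat >> h.py <<'E'
from scipy.spatial.transform import Rotation as Ro
def pose(s):
    w,x,y,z=s["ee_rot"];return Ro.from_quat([x,y,z,w]).as_matrix(),np.array(s["eef_pos"])
def target(top,yaw,phi):
    Rz=Ro.from_euler('z',yaw,degrees=True).as_matrix();c,n=np.cos(phi),np.sin(phi)
    return Rz@np.array([[c,0,n],[0,-1,0],[n,0,-c]])
def rep(s,T,p):
    Rm,x=pose(s)
    print("t",round(s["time_s"],2),"pos",x.round(1),"F",np.round(s["force"],1),"grip",round(s["grip_width"],3),round(s["grip_force"],1))
    print("shift(before turn) units",(Rm.T@(p-x)/60).round(3),"turn deg",np.degrees(Ro.from_matrix(Rm.T@T).as_rotvec()).round(2),"shift(after turn)",(T.T@(p-x)/60).round(3))
E
python3 - <<'E'
from h import *
from rig import monitor,eyes
s=monitor.sense()
T=target(None,10,.34);p=np.array([622.6,71.6,174])-60*T[:,2]
rep(s,T,p)
c=eyes.capture("wrist");pickle.dump(c,open("w1.pkl","wb"));cv2.imwrite("pics/w1.png",c["img"][:,:,::-1])
print(blobs(c["img"],(5,170,100),(15,255,255),(0,0,640,480)),proj(c,[[622.6,71.6,174]]))
E
```

```text
t 1.98 pos [575.6  37.2 332.9] F [-0.6  0.1 -0.9] grip 0.498 0.0
shift(before turn) units [ 0.541 -0.426  1.705] turn deg [-0.04 19.52  0.17] shift(after turn) [-0.061 -0.428  1.787]
[([211, 101, 17, 1, 17], [219.0, 101.0]), ([285, 130, 24, 33, 619], [296.3, 144.8])] [[292.27043136 152.77557991]]
```

View pics/w1.png

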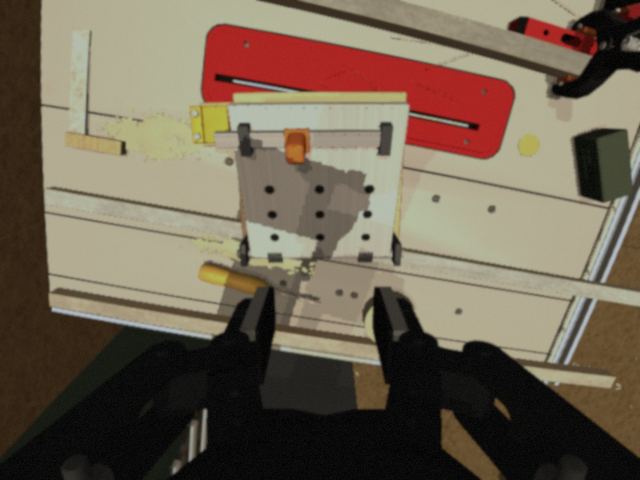

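The wrist view shows the plate square with the image (yaw about 10° holds) and the knob's top at (297,153), about 4 px from the prediction. I'll move to the pre-grasp.

>>> send_rows:
  targets: [0, 9.8, 0, 0, 0, 0, 0, 0, 9.7, 0, 0, 0, 0, 0, 0, 0, 0, -0.04, -0.4, 0.6, 0, 0, 0, 0, 0, 0, 0.8, 0, 0, 0, 0, 0, 0, 0.4, 0]

```text
time_s: 2.65
eef_pos: [604.2, 66.9, 228.2]
ee_rot: [-0.015, 0.982, 0.088, 0.167]
force: [0.2, -0.3, 0.1]
grip_width: 0.502
grip_force: 0.0
```

Run:
```python
from h import *
from rig import monitor,eyes
s=monitor.sense()
T=target(None,10,.34);top=np.array([622.6,71.6,174]);p=top+25*T[:,2]
rep(s,T,p)
d={}
for n in("wrist","scene"):
    c=eyes.capture(n);d[n]=c;print(n,blobs(c["img"],(5,170,100),(15,255,255),(100,0,500,300)),proj(c,[top,top-42.5*-T[:,2]]))
pickle.dump(d,open("w2.pkl","wb"))
w=d["wrist"]["img"][:,:,::-1];q=cv2.resize(d["scene"]["img"][170:320,210:380,::-1],None,fx=2.5,fy=2.5)
cv2.imwrite("pics/w2.png",np.hstack([cv2.resize(w,(370,278)),cv2.copyMakeBorder(q[:278],0,max(0,278-q.shape[0]),0,0,0)]))
```

```text
t 2.65 pos [604.2  66.9 228.2] F [ 0.2 -0.3  0.1] grip 0.502 0.0
shift(before turn) units [ 0.    -0.021  1.374] turn deg [-0.08  0.15  0.23] shift(after turn) [-0.003 -0.023  1.374]
wrist [([207, 200, 27, 2, 27], [220.0, 201.0]), ([309, 229, 19, 11, 28], [315.1, 231.0]), ([309, 230, 31, 41, 895], [324.5, 249.3])] [[320.99345676 256.57732671]
 [321.49356754 235.13274771]]
scene [([360, 82, 19, 10, 19], [369.0, 86.3]), ([274, 213, 10, 15, 59], [278.3, 220.0]), ([239, 250, 4, 20, 21], [240.3, 259.0])] [[280.11197355 214.76116066]
 [276.262149   224.62696554]]
```

View pics/w2.png

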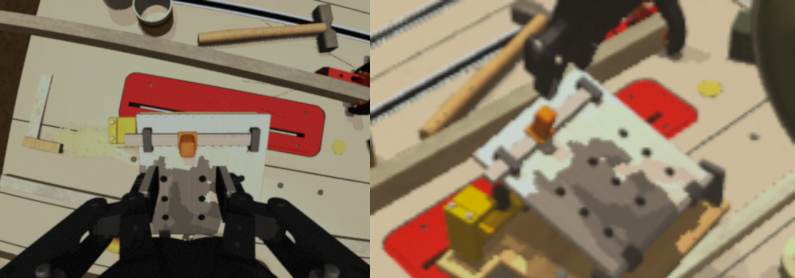

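The wrist view shows the knob top at about (187,148) in the crop, centred between the fingers and within about 2 mm of the prediction. I'll go down and close.

>>> send_rows:
  targets: [0, 0, 0, 0, 0, 0.5, 0, 0, 0, 0, 0, 0, 0.5, 0, 0, 0, 0, 0, 0, 0.32, 0, 0, 0, 0, 0, 0, 0, -0.4, 0, 0, 0, 0, 0, 0, -0.6]

```text
time_s: 3.38
eef_pos: [631.1, 71.2, 157.6]
ee_rot: [-0.015, 0.982, 0.087, 0.17]
force: [1.0, 0.6, 0.5]
grip_width: 0.199
grip_force: 0.0
```

>>> send_rows:
  targets: [0, 0, 0, 0, 0, 0, -1, 0, 0, 0, 0, 0, 0, -1, 0, 0, 0, 0, 0, 0, -1]

```text
time_s: 3.75
eef_pos: [631.2, 71.3, 157.2]
ee_rot: [-0.015, 0.982, 0.087, 0.17]
force: [-0.2, 0.1, 5.8]
grip_width: 0.176
grip_force: 41.5
```

Run:
```python
from h import *
from rig import monitor,eyes
s=monitor.sense()
T=target(None,10,.34);top=np.array([622.6,71.6,174]);p=top+22*T[:,2]
rep(s,T,p)
c=eyes.capture("side");cv2.imwrite("pics/s3.png",cv2.resize(c["img"][170:320,260:430,::-1],None,fx=4,fy=4)[:600])
```

```text
t 3.75 pos [631.2  71.3 157.2] F [-0.2  0.1  5.8] grip 0.176 41.5
shift(before turn) units [-0.04  -0.03   0.055] turn deg [-0.   -0.15  0.11] shift(after turn) [-0.04  -0.03   0.055]
```

View pics/s3.png

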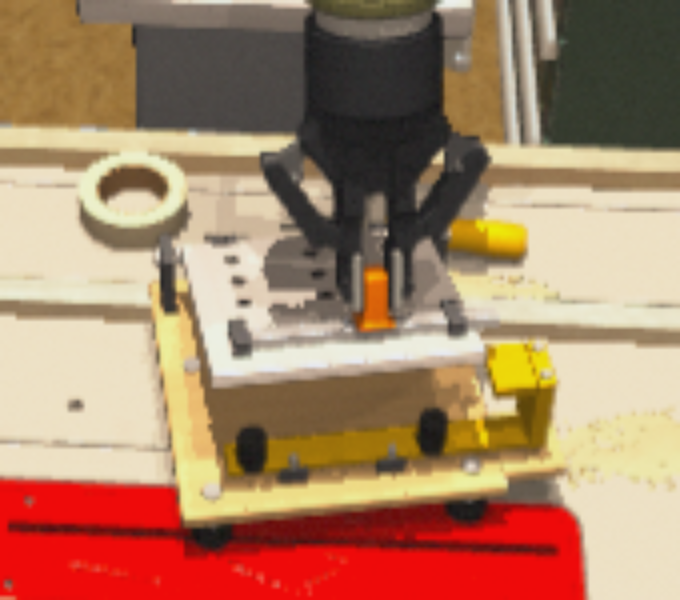

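Knob gripped (width about 15 mm). The side view shows the fingers either side of the orange knob at (375,295). Now I'll draw the bolt back along tool +y.

>>> send_rows:
  targets: [0, 0, 0, 0, 0.1, 0, -1, 0, 0, 0, 0, 0.1, 0, -1, 0, 0, 0, 0, 0, 0, -1]

```text
time_s: 4.18
eef_pos: [633.5, 59.0, 157.2]
ee_rot: [-0.014, 0.982, 0.087, 0.17]
force: [0.5, -1.0, 5.9]
grip_width: 0.178
grip_force: 41.6
```

>>> send_rows:
  targets: [0, 0, 0, 0, 0.04, 0, -1, 0, 0, 0, 0, 0, 0, -1]

```text
time_s: 4.42
eef_pos: [633.9, 57.0, 157.2]
ee_rot: [-0.015, 0.982, 0.087, 0.17]
force: [-0.4, -0.1, 5.2]
grip_width: 0.18
grip_force: 41.6
```

>>> send_rows:
  targets: [0, 0, 0, 0, 0.03, 0, -1, 0, 0, 0, 0, 0, 0, -1]

```text
time_s: 4.68
eef_pos: [634.2, 55.4, 157.2]
ee_rot: [-0.015, 0.982, 0.087, 0.17]
force: [0.1, 0.6, 6.4]
grip_width: 0.176
grip_force: 41.6
```

>>> send_rows:
  targets: [0, 0, 0, 0, 0.02, 0, -1, 0, 0, 0, 0, 0, 0, -1]

```text
time_s: 4.92
eef_pos: [634.4, 54.3, 157.2]
ee_rot: [-0.015, 0.982, 0.087, 0.17]
force: [0.4, 0.4, 5.4]
grip_width: 0.176
grip_force: 41.6
```

>>> send_rows:
  targets: [0, 0, 0, 0, 0.02, 0, -1, 0, 0, 0, 0, 0, 0, -1]

```text
time_s: 5.18
eef_pos: [634.6, 53.1, 157.2]
ee_rot: [-0.015, 0.982, 0.087, 0.17]
force: [1.0, 1.1, 6.2]
grip_width: 0.174
grip_force: 41.6
```

>>> send_rows:
  targets: [0, 0, 0, 0, 0.02, 0, -1, 0, 0, 0, 0, 0, 0, -1]

```text
time_s: 5.42
eef_pos: [634.7, 52.7, 157.2]
ee_rot: [-0.015, 0.982, 0.087, 0.17]
force: [0.5, 4.9, 4.8]
grip_width: 0.181
grip_force: 41.6
```

>>> send_rows:
  targets: [0, 0, 0, 0, -0.03, 0, -1, 0, -2.865, 0, 0.027, 0, 0.122, -1, 0, -2.865, 0, 0.027, 0, 0.122, -1, 0, -2.865, 0, 0.027, 0, 0.122, -1, 0, 0, 0, 0, 0, 0, -1]

```text
time_s: 6.05
eef_pos: [644.9, 55.6, 136.4]
ee_rot: [-0.008, 0.992, 0.088, 0.095]
force: [-1.3, -0.3, 6.7]
grip_width: 0.178
grip_force: 41.7
```

```bash
cat > st.py <<'E'
from h import *
from rig import monitor
for i in range(1):
    s=monitor.sense();Rm,x=pose(s);z=Rm[:,2]
    Rz=Ro.from_euler('z',10,degrees=True).as_matrix()
    v=Rz.T@(x-np.array([507.8,32.7,76]))
    th=np.arctan2(v[2],v[0])-np.arctan2(32,146.5)
    print("t",s["time_s"],"phi tool",np.arctan2((Rz.T@z)[0],-(Rz.T@z)[2]).round(4),"theta est",th.round(4),"r",np.hypot(v[0],v[2]).round(2),"(149.95)","v",v.round(2),"Ftab",(Rz.T@s["force"]).round(2),"M",(Rz.T@s["wrist_torque"]).round(2),"grip",s["grip_force"].__round__(1),round(s["grip_width"],3))
E
python3 st.py
```

```text
t 6.05 phi tool 0.1903 theta est 0.195 r 151.54 (149.95) v [138.98  -1.22  60.41] Ftab [-1.33 -0.12  6.74] M [0.04 0.34 0.02] grip 41.7 0.178
```

>>> send_rows:
  targets: [0, -2.865, 0, 0.029, 0, 0.122, -1, 0, -2.865, 0, 0.029, 0, 0.122, -1, 0, -1.43, 0, 0.014, 0, 0.061, -1, 0, 0, 0, 0, 0, 0, -1]

```text
time_s: 6.55
eef_pos: [650.9, 56.7, 118.8]
ee_rot: [-0.003, 0.996, 0.088, 0.032]
force: [-7.2, 0.1, 6.3]
grip_width: 0.181
grip_force: 41.7
```

```bash
python3 st.py
```

```text
t 6.55 phi tool 0.0637 theta est 0.0716 r 151.23 (149.95) v [145.06  -1.2   42.75] Ftab [-7.07  1.39  6.28] M [-0.05  1.05  0.07] grip 41.7 0.181
```

>>> send_rows:
  targets: [0, -0.8, 0, -0.006, 0, 0.034, -1, 0, -0.8, 0, 0, 0, 0.034, -1, 0, 0, 0, 0, 0, 0, -1]

```text
time_s: 6.92
eef_pos: [651.6, 56.8, 115.6]
ee_rot: [-0.002, 0.996, 0.088, 0.02]
force: [-2.9, 0.5, 7.4]
grip_width: 0.177
grip_force: 41.8
```

```bash
python3 st.py
```

```text
t 6.925 phi tool 0.0392 theta est 0.0503 r 151.07 (149.95) v [145.78  -1.21  39.61] Ftab [-2.72  1.    7.37] M [0.1  0.38 0.06] grip 41.8 0.177
```

>>> send_rows:
  targets: [0, -0.48, 0, 0.003, 0, 0.02, -1, 0, 0, 0, 0, 0, 0, -1]

```text
time_s: 7.18
eef_pos: [651.9, 56.9, 114.6]
ee_rot: [-0.001, 0.996, 0.088, 0.016]
force: [-3.1, 0.1, 6.8]
grip_width: 0.175
grip_force: 41.8
```

>>> send_rows:
  targets: [0, -0.24, 0, 0.001, 0, 0.01, -1, 0, 0, 0, 0, 0, 0, -1]

```text
time_s: 7.42
eef_pos: [652.0, 56.9, 114.1]
ee_rot: [-0.001, 0.996, 0.088, 0.014]
force: [-2.7, 0.8, 7.2]
grip_width: 0.18
grip_force: 41.8
```

>>> send_rows:
  targets: [0, -0.24, 0, 0.001, 0, 0.01, -1, 0, 0, 0, 0, 0, 0, -1]

```text
time_s: 7.68
eef_pos: [652.1, 56.9, 113.5]
ee_rot: [-0.001, 0.996, 0.088, 0.012]
force: [-1.7, 0.3, 7.3]
grip_width: 0.178
grip_force: 41.8
```

```bash
python3 st.py
```

```text
t 7.675 phi tool 0.0234 theta est 0.0358 r 151.07 (149.95) v [146.34  -1.2   37.51] Ftab [-1.63  0.6   7.33] M [0.09 0.25 0.01] grip 41.8 0.178
```

>>> send_rows:
  targets: [0, -0.24, 0, 0.001, 0, 0.01, -1, 0, 0, 0, 0, 0, 0, -1]

```text
time_s: 7.92
eef_pos: [652.2, 56.9, 112.9]
ee_rot: [-0.001, 0.996, 0.088, 0.01]
force: [-1.8, 0.9, 6.8]
grip_width: 0.174
grip_force: 41.8
```

>>> send_rows:
  targets: [0, -0.24, 0, 0.001, 0, 0.01, -1, 0, 0, 0, 0, 0, 0, -1]

```text
time_s: 8.18
eef_pos: [652.3, 57.0, 112.4]
ee_rot: [-0.001, 0.996, 0.088, 0.008]
force: [-0.4, 0.7, 7.5]
grip_width: 0.172
grip_force: 41.8
```

>>> send_rows:
  targets: [0, -0.24, 0, 0.001, 0, 0.01, -1, 0, 0, 0, 0, 0, 0, -1]

```text
time_s: 8.43
eef_pos: [652.4, 57.0, 111.8]
ee_rot: [-0.0, 0.996, 0.088, 0.006]
force: [-1.6, 1.0, 6.4]
grip_width: 0.176
grip_force: 41.8
```

>>> send_rows:
  targets: [0, -0.24, 0, 0.001, 0, 0.01, -1, 0, 0, 0, 0, 0, 0, -1]

```text
time_s: 8.68
eef_pos: [652.5, 57.0, 111.5]
ee_rot: [-0.0, 0.996, 0.088, 0.004]
force: [-2.2, 0.5, 8.8]
grip_width: 0.175
grip_force: 42.1
```

>>> send_rows:
  targets: [0, -0.24, 0, 0.001, 0, 0.01, -1, 0, 0, 0, 0, 0, 0, -1]

```text
time_s: 8.93
eef_pos: [652.6, 57.0, 111.4]
ee_rot: [0.0, 0.996, 0.088, 0.002]
force: [-3.9, 0.7, 11.1]
grip_width: 0.177
grip_force: 42.5
```

>>> send_rows:
  targets: [0, -0.24, 0, 0.001, 0, 0.01, -1, 0, 0, 0, 0, 0, 0, -1]

```text
time_s: 9.18
eef_pos: [652.6, 57.0, 111.3]
ee_rot: [0.0, 0.996, 0.088, -0.0]
force: [-7.4, -0.1, 14.4]
grip_width: 0.179
grip_force: 42.9
```

Firm contact now: Fz has gone from about 7 to 14 N. I'll ease the over-rotation and check.

>>> send_rows:
  targets: [0, 0.5, 0, 0, 0, 0, -1, 0, 0, 0, 0, 0, 0, -1]

```text
time_s: 9.43
eef_pos: [652.6, 56.9, 111.4]
ee_rot: [-0.0, 0.996, 0.088, 0.004]
force: [-5.2, -0.0, 15.3]
grip_width: 0.18
grip_force: 42.9
```

```bash
python3 st.py
```

```text
t 9.425 phi tool 0.0082 theta est 0.0213 r 151.05 (149.95) v [146.85  -1.27  35.37] Ftab [-5.13  0.86 15.32] M [0.24 0.83 0.03] grip 42.9 0.18
```

>>> send_rows:
  targets: [0, 0, 0, -0.004, 0, -0.01, -1, 0, 0, 0, 0, 0, 0, -1, 0, 0, 0, 0, 0, 0, -1]

```text
time_s: 9.8
eef_pos: [652.6, 56.9, 111.4]
ee_rot: [-0.0, 0.996, 0.088, 0.004]
force: [-2.2, 1.4, 10.8]
grip_width: 0.18
grip_force: 42.3
```

>>> send_rows:
  targets: [0, 0, 0, 0, -0.05, 0, -1, 0, 0, 0, 0, -0.05, 0, -1, 0, 0, 0, 0, -0.05, 0, -1, 0, 0, 0, 0, 0, 0, -1]

```text
time_s: 10.3
eef_pos: [651.0, 65.6, 111.4]
ee_rot: [0.0, 0.996, 0.088, 0.004]
force: [-2.5, -0.4, 11.6]
grip_width: 0.176
grip_force: 42.4
```

```bash
python3 st.py
```

```text
t 10.3 phi tool 0.0082 theta est 0.022 r 150.94 (149.95) v [146.72   7.55  35.44] Ftab [-2.57  0.07 11.63] M [-0.04  0.43  0.08] grip 42.4 0.176
```

>>> send_rows:
  targets: [0, 0, 0, 0, -0.03, 0, -1, 0, 0, 0, 0, -0.03, 0, -1, 0, 0, 0, 0, 0, 0, -1]

```text
time_s: 10.68
eef_pos: [650.4, 69.0, 111.5]
ee_rot: [0.0, 0.996, 0.088, 0.004]
force: [-2.6, -1.7, 12.4]
grip_width: 0.176
grip_force: 42.4
```

>>> send_rows:
  targets: [0, 0, 0, 0, -0.03, 0, -1, 0, 0, 0, 0, -0.03, 0, -1, 0, 0, 0, 0, 0, 0, -1]

```text
time_s: 11.05
eef_pos: [649.7, 72.6, 111.5]
ee_rot: [0.0, 0.996, 0.088, 0.004]
force: [-3.1, -0.6, 11.8]
grip_width: 0.17
grip_force: 42.4
```

```bash
python3 st.py
```

```text
t 11.05 phi tool 0.0081 theta est 0.0221 r 150.89 (149.95) v [146.67  14.61  35.45] Ftab [-3.15 -0.03 11.83] M [-0.09  0.5   0.02] grip 42.4 0.17
```

The bolt is at about 17 mm and past the lip's edge with no side force, so I'll continue.

>>> send_rows:
  targets: [0, 0, 0, 0, -0.05, 0, -1, 0, 0, 0, 0, -0.05, 0, -1, 0, 0, 0, 0, -0.04, 0, -1, 0, 0, 0, 0, 0, 0, -1]

```text
time_s: 11.55
eef_pos: [648.2, 80.9, 111.4]
ee_rot: [0.0, 0.996, 0.088, 0.004]
force: [-4.4, -0.8, 10.9]
grip_width: 0.175
grip_force: 42.4
```

>>> send_rows:
  targets: [0, 0, 0, 0, -0.03, 0, -1, 0, 0, 0, 0, 0, 0, -1]

```text
time_s: 11.8
eef_pos: [647.9, 82.6, 111.4]
ee_rot: [0.0, 0.996, 0.088, 0.004]
force: [-3.5, -0.8, 11.9]
grip_width: 0.172
grip_force: 42.4
```

>>> send_rows:
  targets: [0, 0, 0, 0, -0.02, 0, -1, 0, 0, 0, 0, 0, 0, -1]

```text
time_s: 12.05
eef_pos: [647.7, 83.7, 111.4]
ee_rot: [0.0, 0.996, 0.088, 0.004]
force: [-4.2, -1.6, 12.7]
grip_width: 0.172
grip_force: 42.4
```

```bash
python3 st.py
```

```text
t 12.05 phi tool 0.008 theta est 0.0222 r 150.85 (149.95) v [146.63  25.91  35.45] Ftab [-4.46 -0.88 12.72] M [-0.19  0.52  0.1 ] grip 42.4 0.172
```

>>> send_rows:
  targets: [0, 0, 0, 0, -0.015, 0, -1, 0, 0, 0, 0, 0, 0, -1]

```text
time_s: 12.3
eef_pos: [647.5, 84.5, 111.4]
ee_rot: [0.0, 0.996, 0.088, 0.004]
force: [-3.2, -1.6, 11.7]
grip_width: 0.175
grip_force: 42.4
```

>>> send_rows:
  targets: [0, 0, 0, 0, -0.015, 0, -1, 0, 0, 0, 0, 0, 0, -1]

```text
time_s: 12.55
eef_pos: [647.4, 85.4, 111.4]
ee_rot: [0.0, 0.996, 0.088, 0.004]
force: [-4.0, -2.0, 11.5]
grip_width: 0.175
grip_force: 42.4
```

>>> send_rows:
  targets: [0, 0, 0, 0, -0.015, 0, -1, 0, 0, 0, 0, 0, 0, -1]

```text
time_s: 12.8
eef_pos: [647.3, 85.7, 111.4]
ee_rot: [0.001, 0.996, 0.088, 0.004]
force: [-3.2, -4.3, 11.1]
grip_width: 0.175
grip_force: 42.4
```

The home stop is felt at 30 mm of travel. I'll ease off gently, then open.

>>> send_rows:
  targets: [0, 0, 0, 0, 0.01, -0.01, -1, 0, 0, 0, 0, 0, -0.01, -1, 0, 0, 0, 0, 0, -0.01, -1, 0, 0, 0, 0, 0, 0, -1]

```text
time_s: 13.3
eef_pos: [647.1, 85.6, 112.3]
ee_rot: [0.0, 0.996, 0.088, 0.004]
force: [-1.5, -1.8, 5.2]
grip_width: 0.176
grip_force: 41.6
```

>>> send_rows:
  targets: [0, 0, 0, 0, 0, 0, -0.4, 0, 0, 0, 0, 0, 0, -0.2, 0, 0, 0, 0, 0, 0, 0, 0, 0, 0, 0, 0, 0, 0]

```text
time_s: 13.8
eef_pos: [646.7, 86.1, 111.1]
ee_rot: [-0.0, 0.996, 0.088, 0.002]
force: [0.2, 0.1, 0.0]
grip_width: 0.497
grip_force: 0.0
```

```bash
python3 - <<'E'
from h import *
from rig import monitor,eyes
c=eyes.capture("side");cv2.imwrite("pics/s5.png",cv2.resize(c["img"][170:320,260:430,::-1],None,fx=4,fy=4)[:600])
E
python3 st.py
```

```text
t 13.85 phi tool 0.0043 theta est 0.0213 r 150.23 (149.95) v [146.05  28.49  35.18] Ftab [-0.18 -0.25  0.26] M [0.01 0.03 0.03] grip 0.0 0.502
```

View pics/s5.png

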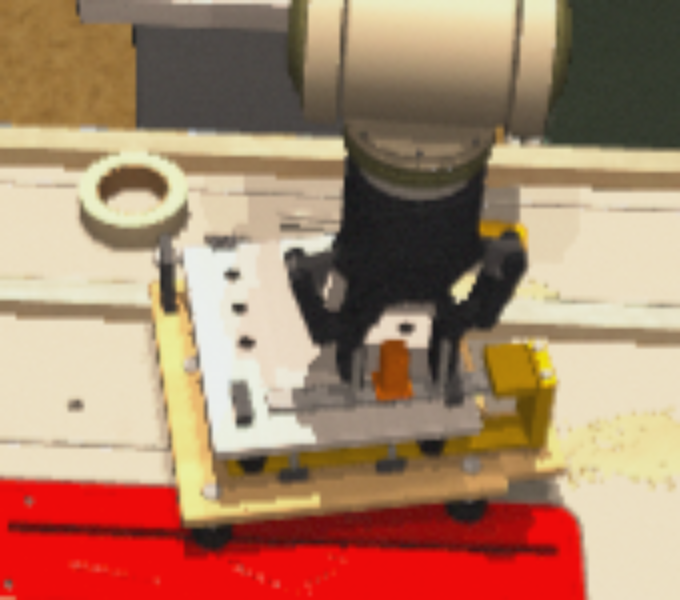

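The plate is held level, with the bolt under the keeper and the open fingers clear either side of the knob at (393,370). I'll retreat straight up.

>>> send_rows:
  targets: [0, 0, 0, 0, 0, -0.4, 0, 0, 0, 0, 0, 0, -0.8, 0, 0, 0, 0, 0, 0, -0.8, 0, 0, 0, 0, 0, 0, -0.5, 0, 0, 0, 0, 0, 0, 0, 0]

```text
time_s: 14.48
eef_pos: [646.7, 86.0, 263.6]
ee_rot: [0.0, 0.996, 0.088, 0.004]
force: [0.6, 0.6, 0.1]
grip_width: 0.501
grip_force: 0.0
```

Run:
```python
from h import *
from rig import monitor,eyes,job
c=eyes.capture("side")
print(blobs(c["img"],(5,170,100),(15,255,255),(285,215,410,310)))
Rz=Ro.from_euler('z',10,degrees=True).as_matrix()
print("expected top at home",proj(c,[Rz@np.array([60,30,102.5])+[591.5,47.5,26]]))
s=monitor.sense();print(s["eef_pos"],s["force"],s["time_s"])
print(job.finish_job())
```

```text
[([353, 255, 10, 15, 114], [357.7, 262.6])]
expected top at home [[359.3217783  258.15654003]]
[646.13217224  85.98304083 261.3331558 ] [0.38808367 0.33201499 0.22991941] 14.525
the job is handed in; nothing more can be done
None
```

The tilt table is down near level and locked with its bolt fully home under the keeper; the robot is clear, and I handed the job in at 14.5 s (no verdict was returned).

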